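# Turn over the cleaned coaster with the serving spatula

### The job

The square coaster on the wooden rack has just been disinfected and lies cork side up. Slide the serving spatula under it, lift it off the rack, and with a turn of the wrist low over the grey mat tip it over so that it ends lying flat on the mat, cork side down; touch it only with the spatula and do not throw it or let it drop from a height. Then lay the spatula down, on its stand or on the table, clear of the coaster, and leave the other things on the table where they are.

Things in the scene. Friction and masses are not known exactly. Their poses are not given: they have to be found in the camera images.
- spatula_grip (a point): Serving spatula: point on the axis of its round wooden handle, where to hold it. x runs along it to the blade, z up out of the blade's top. Handle 24 mm thick, 160 long, reaching 70 ahead and 90 back of this point; axis parallel to the blade, 55 above its underside. Starts with the blade flat on the table, handle rear in the stand; lifts straight up. 200 g, balanced some 40 mm ahead.
- spatula_blade (a point): Centre of the upper face of the spatula's flat steel blade, 120 mm long (along x), 56 wide, 2.5 thick. It lies 170 mm ahead of and 52.5 mm below the grip point; axes as there. A thin cranked neck, 8 mm thick, rises from the blade's rear, from 56 to 70 mm behind this point, up to the handle.
- stand: Small fixed steel stand for the spatula's handle, 68 mm tall: an upright 10 mm thick with an upward fork, two prongs 40 mm apart; the handle lies in it on a 43 mm high floor. Origin on the table under the fork, 75 mm behind the grip point at the start; x along the handle towards the blade.
- rack: Fixed low wooden rack on which the coaster lies: two parallel rails 130 mm long (along y), 12 wide, 30 tall, 76 apart inside, joined by a 3 mm floor. Open at both ends (along y), so the blade can pass between the rails under the coaster (27 mm of free height). Origin on the table under its centre.
- coaster_center (a point): Square coaster 105 x 105 x 9 mm, about 130 g: white ceramic slab 6 thick with a 92 mm square, 3 thick cork pad on one face. Point at its centre, half-way through; z points out of the cork face (up at the start, to be down at the end). Starts on the rails, sides roughly along the rack's, underside at 30 mm.
- mat_top (a point): Centre of the top of the square grey felt mat, fixed to the table, 220 x 220 mm, 3 mm thick; x and y along its sides. The mat and the rack may have changed places from one start to the next.
- goblet: Bystander, loose: empty stemmed drinking glass standing, 125 mm tall, 74 across; origin under its foot
- sanitiser: Bystander, loose: clear pump bottle with a white head, 170 mm tall, 60 across; origin under its base
- microphone: Bystander, loose: hand microphone lying on the table, square black foam head 44 wide and a 28 thick grip, 190 long in all; origin on the table near the middle
- cards: Bystander, loose: banded pack of paper cards, 70 x 100 x 30 mm tall; origin under its centre
- cup: Bystander, loose: white mug with a handle, 80 mm tall, 70 across plus the handle; origin under its base
Not all that is in view belongs to the job. Several things have the shape of the rack; the one meant has the colours described above. What is shaped like the part that bears coaster_center but purple is not meant.

How it is judged:
By the outcome, as a careful person would: the job done as asked, in the order asked, and still so for the second after the job is handed in, with the robot touching nothing.
It also fails if it takes over 67 s, if anything falls off the work surface, if the arm or the gripper's body presses on something with over 40 N, if the wrist force passes 120 N, or if a joint passes its speed limit or range.

### The arm

A 7-joint arm with a two-finger parallel gripper is mounted at the origin on the work surface. World frame = base frame: x ahead of the robot, y to its left, z up, the work surface at z = 0. Lengths are in m, angles in rad, forces in N, time in s.
With the tool pointing down it reaches from about 0.35 to 0.9 m from the base axis. Payload 8.1 kg.
Tool frame: the origin (TCP) lies at the centre of the arm's flange, where the gripper is bolted on; the fingertips stand 178 mm ahead of it and the grasp point (between the pads) lies 159 mm ahead of it; z points along the fingers, y is the line along which they close (so a half turn about z gives the same grasp; the last joint's range is limited). The gripper opens to 92 mm and grips with 3 to 60 N. Pads are 19 mm wide; open, the fingers measure 130 mm over their backs; the gripper's body (75 mm by 190 mm) begins 47 mm behind the grasp point.
Start: joints at [1.104, 0.434, 0.025, 1.573, -0.012, 1.134, -0.075], TCP at [0.222, -0.584, 0.405] pointing down, gripper open.
Joint ranges: [-2.62, 2.62], [-0.44, 2.09], [-1.27, 1.32], [0.08, 2.57], [-1.32, 4.46], [0.12, 2], [-2.74, 2.74]. Speed limits (rad/s): [2.22, 2.22, 3.01, 3.01, 3.14, 3.14, 3.14].

### API

Orientations are given as a rotation vector (axis times angle).
In Python, from cell import arm gives the robot as it stands. The module is installed in compiled form; this text tells all that it offers.
- The arm moves only by the shell command python3 -m inch 'ROWS' [FORCE]. ROWS is text: rows parted by semicolons, each of 5 numbers parted by spaces: the shift along the tool's x, y, z in m, then the turn about the tool's z in rad, then the finger opening in m, from 0 to 0.0918. In form: x y z roll fingers; .... A call has 1 to 5 rows; each row is the pose to reach, as a shift and turn from the pose commanded when the call began, along the tool's axes at that moment; what a row does not reach only later rows make up. A row lasts 1/10 s, in which the tool goes at most 50 mm and 8.59 degrees, less where a joint would pass 70% of its speed; a pose out of reach is approached as far as the arm can. A call with a gripper value outside its range is refused whole. The fingers move at their own pace and stop on an object; FORCE is the grip in N (left out, the last holds). Time passes only in rows, so rows that repeat a pose let the fingers close. It gives the time, the measured TCP pose, the force, the opening and the grip force at its end, in the units of the state.
- arm.observe(): the state, without advancing time (a new reading comes with each control period).
- arm.get_image(name): name is "scene" or "top" or "wrist"; returns the picture (420x560x3 uint8, red, green, blue); there is no depth.
- arm.get_calibration(name): a dict with "intrinsics" (3x3 intrinsics, pixels), "pose" (4x4, takes a point from camera to world coordinates). Camera axes: x right, y up, looking along -z (the intrinsics and any distortion apply to the point x, -y, -z); pixel columns grow to the right and rows downward; lengths in m; the calibration is good to about 2 mm. A picture is of the moment at which its call begins: read the wrist's pose just before it. get_calibration takes no time and is no camera call; for the wrist camera it gives the pose at the moment of the call.
- arm.sign_off(): hands the job in; it is judged then, once.
Trained networks look in the newest picture that a camera, given by its name, has taken for a name from the list of things; names that differ only in an ending like _2 or _b are one class to them, and where a whole thing is asked for, a point or a joint stands for the part that bears it (a point fixed in the world has none). Each returns a list of dicts, best first, with "conf" (0 to 1); they miss things now and then, are a little off and sometimes report something else, mostly with a low value. They report only what shows in the picture. A call takes as long as a camera call. They do not tell look-alikes from the thing itself.
- arm.look_for(camera, query): "point" ([row, column] in pixels, amid what is visible of it).
- arm.silhouettes(camera, query): "region" (420x560 bool, what is visible of it) and "point" ([row, column] in pixels, amid what is visible of it).
- arm.place_of(camera, query): "point" ([row, column] in pixels: a listed point, or the origin of a listed thing).
The state is a dict: "clock": time; "joints": joint angles; "dq": joint speeds; "joint_efforts": joint torques, N m; "position": TCP position; "ee_rot": TCP orientation; "force": force on the tool from outside, world axes, zero at the start; "ft_torque": the same for the moment, N m; "width": opening from 0.0 (shut) to 1.0 (fully open); "gripper_force": force on a finger pad.
Only numpy, scipy, OpenCV 4.12 (cv2) and the standard library are available. Lean on these libraries where they do the work, as an engineer would, in place of code of your own. Each camera call takes 0.05 s, during which the arm holds its last target. There are 200 camera calls.

## Working session

There is one attempt and no reset: what is moved stays moved. The work goes in short steps, Python scripts to look and compute and a shell command to move; the robot and the scene stay as the last step left them, time stands still between calls to the robot, and variables do not carry over. Pictures are saved under pics/ and viewed, at most 10 in all, crops included, and the job is handed in when it is done.

```bash
mkdir -p pics
cat > h.py <<'E'
import numpy as np, cv2
from cell import arm
from scipy.spatial.transform import Rotation as R
def ray(cam,pt,cal=None):
    c=cal or arm.get_calibration(cam); K=np.array(c["intrinsics"]);T=np.array(c["pose"])
    r,cc=pt; d=np.linalg.inv(K)@[cc,r,1]; d=np.array([d[0],-d[1],-d[2]])
    return T[:3,3],T[:3,:3]@d
def onz(cam,pt,z,cal=None):
    o,d=ray(cam,pt,cal); return o+d*(z-o[2])/d[2]
def proj(cam,p,cal=None):
    c=cal or arm.get_calibration(cam); K=np.array(c["intrinsics"]);T=np.array(c["pose"])
    q=T[:3,:3].T@(np.array(p)-T[:3,3]); u=K@[q[0],-q[1],-q[2]]; return u[1]/u[2],u[0]/u[2]
def snap(cam,name=None):
    im=arm.get_image(cam)
    if name: cv2.imwrite(f"pics/{name}.png",im[:,:,::-1])
    return im
E
python3 - <<'E'
from h import *
np.set_printoptions(precision=3,suppress=True)
ims=[snap("scene"),snap("top")]
cv2.imwrite("pics/a.png",cv2.resize(ims[0],(780,585))[:,:,::-1]);cv2.imwrite("pics/b.png",cv2.resize(ims[1],(780,585))[:,:,::-1])
print(arm.get_calibration("top")); print(arm.observe())
for n,z in [("spatula_grip",.055),("spatula_blade",.0025),("stand",0),("rack",0),("coaster_center",.0345),("mat_top",.003),("goblet",0),("sanitiser",0),("microphone",0),("cards",0),("cup",0)]:
  for cam in ("top","scene"):
    for d in arm.place_of(cam,n)[:4]:
        print(n,cam,round(d["conf"],2),np.round(d["point"]),onz(cam,d["point"],z))
print(arm.observe()["clock"])
E
```

```text
{'intrinsics': array([[395.825,   0.   , 278.384],
       [  0.   , 395.825, 205.924],
       [  0.   ,   0.   ,   1.   ]]), 'pose': array([[ 0.109,  0.969, -0.22 ,  0.317],
       [-0.994,  0.107, -0.023, -0.041],
       [ 0.001,  0.221,  0.975,  1.16 ],
       [ 0.   ,  0.   ,  0.   ,  1.   ]])}
{'clock': 0.1, 'joints': array([ 1.104,  0.435,  0.025,  1.574, -0.012,  1.134, -0.075]), 'dq': array([ 0.002, -0.001, -0.004, -0.002,  0.002,  0.001, -0.002]), 'joint_efforts': array([  0.004, -66.913,   0.989, -31.514,  -0.06 ,   0.037,   0.   ]), 'position': array([ 0.222, -0.584,  0.404]), 'ee_rot': array([-3.088, -0.568,  0.001]), 'force': array([0.138, 0.136, 0.132]), 'ft_torque': array([-0.007,  0.011,  0.023]), 'gripper_force': 0.0, 'width': 0.9983999960605324}
spatula_grip top 0.85 [246. 379.] [ 0.484 -0.308  0.055]
spatula_grip scene 0.67 [186. 196.] [ 0.476 -0.322  0.055]
spatula_blade top 0.76 [196. 369.] [ 0.64  -0.282  0.002]
spatula_blade scene 0.16 [225. 392.] [0.51  0.277 0.002]
stand top 0.86 [275. 380.] [ 0.407 -0.329  0.   ]
stand scene 0.8 [189. 205.] [ 0.398 -0.327  0.
[... 457 characters left out ...]
 [ 0.627 -0.468  0.034]
mat_top top 0.58 [207. 291.] [ 0.58  -0.052  0.003]
mat_top scene 0.62 [228. 277.] [ 0.58  -0.044  0.003]
goblet top 0.55 [211. 432.] [ 0.614 -0.473 -0.   ]
goblet scene 0.87 [218. 132.] [ 0.6   -0.482  0.   ]
goblet scene 0.37 [271. 229.] [ 0.775 -0.127  0.   ]
sanitiser top 0.94 [281. 160.] [0.321 0.302 0.   ]
sanitiser scene 0.82 [195. 400.] [0.331 0.311 0.   ]
microphone top 0.57 [144. 226.] [0.758 0.169 0.   ]
microphone scene 0.92 [280. 348.] [0.755 0.168 0.   ]
cards top 0.83 [145. 324.] [ 0.787 -0.134  0.   ]
cards scene 0.76 [274. 228.] [ 0.785 -0.126  0.   ]
cup top 0.76 [286. 309.] [ 0.354 -0.129  0.   ]
cup scene 0.73 [185. 267.] [ 0.339 -0.126  0.   ]
1.2
```

View pics/b.png

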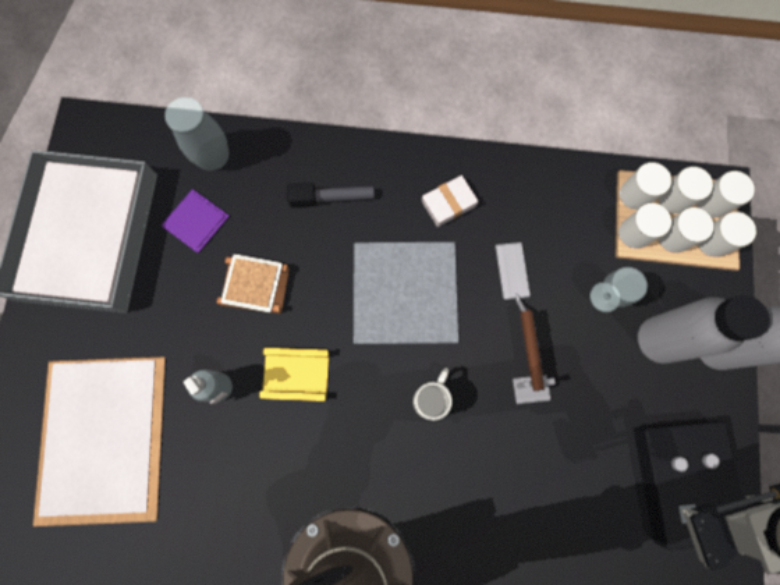

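View pics/a.png

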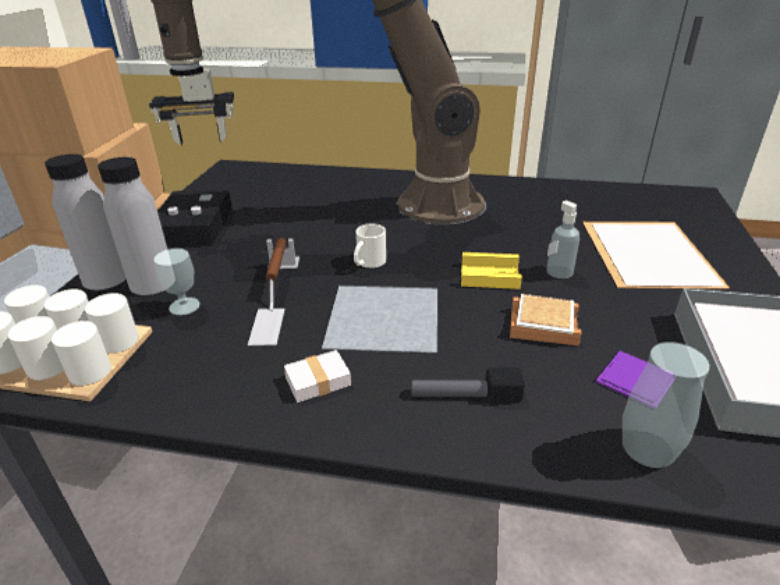

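The top view (780-wide) shows two racks and two coasters:
- **Racks:** the wooden rack with the cork coaster is at about (row 283, col 253). The yellow rack at (375, 295) is a decoy.
- **Coasters:** the purple one at (220, 195) is a decoy. The cork and white one on the wooden rack fits the description.
- **Other parts:** the spatula is at col 512–540, rows 245–385, and the mat is at (292, 405).

The rows only allow shifts and a turn about the vertical tool axis. I'll check what happens to the orientation at the edge of the arm's reach, and take the crop.

```bash
python3 -m inch '0 0 -0.05 0 0.09; 0 0 -0.1 0 0.09; 0 0 -0.15 0 0.09; 0 0 -0.2 0 0.09; 0 0 -0.25 0 0.09'; python3 -m inch '0 0 -0.05 0 0.09; 0 0 -0.1 0 0.09; 0 0 -0.15 0 0.09; 0 0 -0.2 0 0.09; 0 0 -0.25 0 0.09'; python3 -m inch '0 0 -0.05 0 0.09; 0 0 -0.1 0 0.09; 0 0 -0.15 0 0.09; 0 0 -0.2 0 0.09; 0 0 -0.25 0 0.09'
python3 - <<'E'
from h import *
print(arm.observe())
im=cv2.imread("pics/b.png")[130:480,130:530]; cv2.imwrite("pics/c.png",cv2.resize(im,None,fx=1.7,fy=1.7,interpolation=2))
E
```

```text
clock: 1.7
position: [0.222, -0.5835, 0.6572]
ee_rot: [3.089, 0.568, 0.0]
force: [1.0, -1.4, -0.2]
width: 0.983
gripper_force: 0.0
clock: 2.2
position: [0.2054, -0.5348, 0.828]
ee_rot: [2.987, 0.541, 0.051]
force: [1.4, 0.4, -1.0]
width: 0.982
gripper_force: 0.0
clock: 2.7
position: [0.178, -0.4702, 0.8707]
ee_rot: [2.933, 0.53, 0.069]
force: [-0.0, -0.9, 0.7]
width: 0.982
gripper_force: 0.0
{'clock': 2.7, 'joints': array([ 0.81915871,  0.20375656,  0.44434731,  0.78573059, -0.1205422 ,
        2.00202767, -0.02496053]), 'dq': array([-0.3211593 , -0.2199033 ,  0.27524879,  0.22863143,  0.04651837,
       -0.00115914, -0.00727556]), 'joint_efforts': array([ 3.19855370e+00, -4.29664779e+01,  1.76310360e+00, -3.04206133e+01,
       -1.75461313e-01, -9.87858027e-01,  5.64277143e-03]), 'position': array([ 0.17796313, -0.47019518,  0.87067195]), 'ee_rot': array([2.93250675, 0.5296357 , 0.06872584]), 'force': array([-0.03255277, -0.87225239,  0.70565753]), 'ft_torque': array([0.23140848, 0.07775809, 0.04209598]), 'gripper_force': 0.0, 'width': 0.9817176218745135}
```

View pics/c.png

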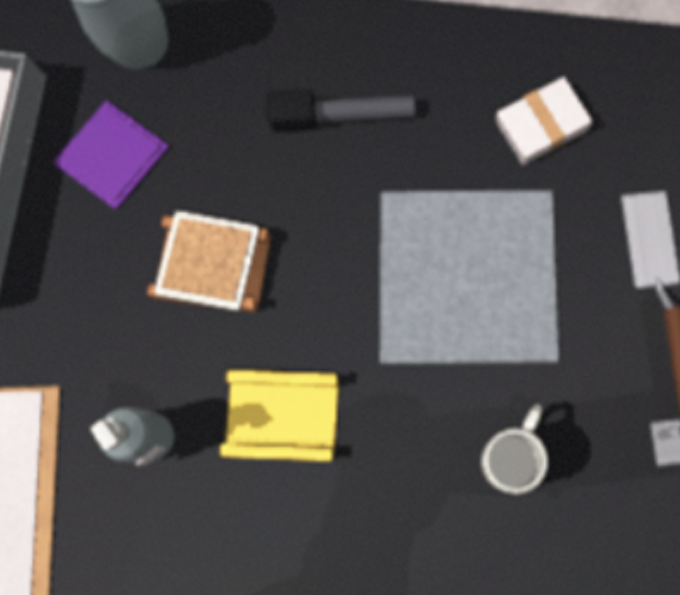

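The crop confirms the target. It is the cork-topped, white-rimmed coaster at crop (260, 210) on the brown rack. The rail ends stick out left and right, so the rails run along world y and the rack opens towards the mat. The purple square (155, 110) and the yellow rack (415, 280) are look-alikes. Next I'll come back down and check that the tool is vertical again.

```bash
python3 -m inch '0 0 0.05 0 0.09; 0 0 0.1 0 0.09; 0 0 0.15 0 0.09; 0 0 0.2 0 0.09; 0 0 0.25 0 0.09'
python3 - <<'E'
from h import *
np.set_printoptions(precision=4,suppress=True)
s=arm.observe(); M=R.from_rotvec(s["ee_rot"]).as_matrix(); print(s["joints"],s["position"],"\n",M)
E
```

```text
clock: 3.2
position: [0.1963, -0.5078, 0.6216]
ee_rot: [2.933, 0.529, 0.069]
force: [-0.0, -1.5, -0.2]
width: 0.98
gripper_force: 0.0
[ 0.7729  0.1378  0.3947  1.4761 -0.0618  1.3717 -0.0466] [ 0.1963 -0.5078  0.6216] 
 [[ 0.9363  0.3435  0.0733]
 [ 0.3509 -0.9245 -0.1489]
 [ 0.0166  0.1652 -0.9861]]
```

The tilt stays once commanded. I'll remove it by pulling inward until the arm meets its inner limit, which tilts the tool the other way.

```bash
cat > t.py <<'E'
from h import *
np.set_printoptions(precision=4,suppress=True)
s=arm.observe(); M=R.from_rotvec(s["ee_rot"]).as_matrix(); p=s["position"]; z=M[:,2]
print(s["clock"],"J",s["joints"],"P",p,"\nz",z,"tilt",np.degrees(np.arccos(-z[2])).round(2),"az",np.degrees(np.arctan2(z[1],z[0])).round(1),"pos r",np.hypot(*p[:2]).round(3),"xaz",np.degrees(np.arctan2(M[1,0],M[0,0])).round(1))
E
python3 -m inch '0 -0.04 0.03 0 0.09; 0 -0.08 0.06 0 0.09; 0 -0.12 0.09 0 0.09; 0 -0.16 0.12 0 0.09; 0 -0.2 0.13 0 0.09' >/dev/null; python3 t.py; python3 -m inch '0 -0.04 -0.005 0 0.09; 0 -0.08 -0.01 0 0.09' > /dev/null; python3 t.py
```

```text
3.7 J [ 0.7108 -0.1338  0.2897  2.1213  0.0686  0.9883 -0.2457] P [ 0.1362 -0.3405  0.4591] 
z [ 0.0704 -0.1454 -0.9869] tilt 9.3 az -64.2 pos r 0.367 xaz 20.5
3.9 J [ 0.706  -0.2975  0.1987  2.2387  0.1088  1.0362 -0.3612] P [ 0.1081 -0.2656  0.4577] 
z [ 0.0714 -0.1476 -0.9865] tilt 9.44 az -64.2 pos r 0.287 xaz 20.5
```

```bash
python3 -m inch '0 -0.04 0.01 0 0.09; 0 -0.08 0.025 0 0.09' > /dev/null; python3 t.py; python3 -m inch '0 -0.04 0.03 0 0.09; 0 -0.08 0.06 0 0.09' > /dev/null; python3 t.py
```

```text
4.1 J [ 0.7273 -0.4212  0.0898  2.4002  0.1023  1.0026 -0.4499] P [ 0.0827 -0.1958  0.4204] 
z [ 0.0739 -0.15   -0.9859] tilt 9.63 az -63.8 pos r 0.213 xaz 20.5
4.3 J [ 1.0123 -0.4382 -0.1265  2.5294 -0.0257  0.8952 -0.2995] P [ 0.0658 -0.1527  0.3744] 
z [ 0.0689 -0.1391 -0.9879] tilt 8.93 az -63.7 pos r 0.166 xaz 20.9
```

```bash
python3 -m inch '0 -0.04 0 0 0.09; 0 -0.06 0 0 0.09' ; python3 t.py
```

```text
clock: 4.5
position: [0.0564, -0.141, 0.3587]
ee_rot: [2.976, 0.496, 0.066]
force: [-0.7, -0.0, 0.3]
width: 0.98
gripper_force: 0.0
4.5 J [ 1.0609 -0.4384 -0.1464  2.57   -0.0564  0.8767 -0.283 ] P [ 0.0564 -0.141   0.3587] 
z [ 0.0631 -0.1145 -0.9914] tilt 7.51 az -61.2 pos r 0.152 xaz 19.0
```

```bash
cat > d.py <<'E'
import sys
from h import *
# prints tool-frame delta from current pose to each world target given "x,y,z"
s=arm.observe(); M=R.from_rotvec(s["ee_rot"]).as_matrix(); p=s["position"]
for a in sys.argv[1:]: print(a,(M.T@(np.array(eval(a))-p)).round(3))
E
python3 d.py "(.25,-.1,.5)" "(.3,.1,.6)" "(.1,.38,.7)" "(-.13,.38,.75)" "(-.22,.44,.9)"
```

```text
(.25,-.1,.5) [ 0.199  0.042 -0.133]
(.3,.1,.6) [ 0.314 -0.117 -0.251]
(.1,.38,.7) [ 0.219 -0.431 -0.395]
(-.13,.38,.75) [ 0.002 -0.498 -0.459]
(-.22,.44,.9) [-0.06  -0.564 -0.621]
```

```bash
python3 -m inch '0.045 0.01 -0.03 0 0.09; 0.09 0.02 -0.06 0 0.09; 0.135 0.03 -0.09 0 0.09; 0.18 0.04 -0.12 0 0.09; 0.22 0.01 -0.15 0 0.09'
python3 -m inch '0.04 -0.04 -0.02 0 0.09; 0.08 -0.08 -0.05 0 0.09; 0.1 -0.12 -0.08 0 0.09; 0.09 -0.16 -0.11 0 0.09; 0.07 -0.2 -0.13 0 0.09'
python3 -m inch '-0.02 -0.045 -0.02 0 0.09; -0.04 -0.09 -0.04 0 0.09; -0.06 -0.135 -0.06 0 0.09; -0.09 -0.17 -0.08 0 0.09; -0.13 -0.2 -0.09 0 0.09'; python3 t.py; python3 d.py "(-.13,.38,.75)" "(-.22,.44,.9)" "(-.22,.44,1.1)"
```

```text
clock: 5.0
position: [0.2475, -0.0726, 0.5025]
ee_rot: [2.973, 0.53, 0.072]
force: [1.0, -1.3, 0.4]
width: 0.979
gripper_force: 0.0
clock: 5.5
position: [0.2512, 0.1334, 0.5964]
ee_rot: [2.971, 0.533, 0.072]
force: [1.2, 0.0, -0.3]
width: 0.98
gripper_force: 0.0
clock: 6.0
position: [0.075, 0.2735, 0.6524]
ee_rot: [2.972, 0.534, 0.069]
force: [0.4, 1.8, -0.1]
width: 0.98
gripper_force: 0.0
6.0 J [ 0.1129 -0.4223 -0.9525  1.6841 -0.2181  1.7421 -2.0389] P [0.075  0.2735 0.6524] 
z [ 0.0662 -0.1112 -0.9916] tilt 7.44 az -59.3 pos r 0.284 xaz 20.5
(-.13,.38,.75) [-0.152 -0.157 -0.122]
(-.22,.44,.9) [-0.212 -0.225 -0.284]
(-.22,.44,1.1) [-0.208 -0.199 -0.482]
```

```bash
python3 -m inch '-0.035 -0.035 -0.02 0 0.09; -0.07 -0.07 -0.04 0 0.09; -0.11 -0.11 -0.07 0 0.09; -0.14 -0.14 -0.1 0 0.09; -0.17 -0.17 -0.13 0 0.09'
python3 -m inch '0 0 -0.05 0 0.09; 0 0 -0.1 0 0.09; 0 0 -0.15 0 0.09' >/dev/null; python3 t.py;python3 -m inch '0 0 -0.05 0 0.09; 0 0 -0.1 0 0.09' >/dev/null; python3 t.py
```

```text
clock: 6.5
position: [-0.1174, 0.3464, 0.7442]
ee_rot: [2.999, 0.531, 0.062]
force: [-10.6, -38.3, 4.8]
width: 0.981
gripper_force: 0.0
6.8 J [-0.1994 -0.2628 -1.2643  1.2424 -0.2147  2.0021 -2.7391] P [-0.1045  0.3213  0.7876] 
z [ 0.0514 -0.0364 -0.998 ] tilt 3.61 az -35.3 pos r 0.338 xaz 21.2
7.0 J [-0.1938 -0.2458 -1.2662  1.1922 -0.2023  2.0017 -2.7418] P [-0.0971  0.3247  0.807 ] 
z [ 0.0521  0.0085 -0.9986] tilt 3.03 az 9.3 pos r 0.339 xaz 21.1
```

```bash
python3 d.py "(.1,.32,.65)" "(.3,.1,.55)" "(.42,-.1,.5)" "(.5,-.31,.42)"
```

```text
(.1,.32,.65) [0.174 0.074 0.167]
(.3,.1,.55) [0.276 0.35  0.275]
(.42,-.1,.5) [0.313 0.579 0.33 ]
(.5,-.31,.42) [0.308 0.803 0.412]
```

```bash
python3 -m inch '0.03 0.01 0.035 0 0.09; 0.06 0.02 0.07 0 0.09; 0.1 0.03 0.1 0 0.09; 0.14 0.05 0.13 0 0.09; 0.17 0.07 0.16 0 0.09'
python3 -m inch '0.02 0.045 0.02 0 0.09; 0.04 0.09 0.04 0 0.09; 0.06 0.135 0.06 0 0.09; 0.08 0.18 0.08 0 0.09; 0.095 0.22 0.1 0 0.09'
python3 -m inch '0.01 0.045 0.01 0 0.09; 0.02 0.09 0.02 0 0.09; 0.03 0.135 0.03 0 0.09; 0.04 0.18 0.04 0 0.09; 0.045 0.225 0.055 0 0.09'
python3 -m inch '0 0.045 0.015 0 0.09; 0 0.09 0.03 0 0.09; 0 0.135 0.05 0 0.09; 0 0.18 0.07 0 0.09; 0 0.225 0.09 0 0.09'; python3 t.py
python3 d.py "(.5,-.31,.42)"
```

```text
clock: 7.5
position: [0.0952, 0.3214, 0.6563]
ee_rot: [3.086, 0.573, 0.083]
force: [0.3, 1.3, 0.4]
width: 0.979
gripper_force: 0.0
clock: 8.0
position: [0.2608, 0.1563, 0.5684]
ee_rot: [3.087, 0.572, 0.084]
force: [0.4, 0.5, 0.3]
width: 0.976
gripper_force: 0.0
clock: 8.5
position: [0.3864, -0.0366, 0.5191]
ee_rot: [3.087, 0.573, 0.086]
force: [0.7, -0.1, 0.7]
width: 0.982
gripper_force: 0.0
clock: 9.0
position: [0.4715, -0.2456, 0.4311]
ee_rot: [3.088, 0.572, 0.085]
force: [1.2, 1.2, 0.4]
width: 0.978
gripper_force: 0.0
9.0 J [ 0.2085  0.2446  0.2266  1.7952 -0.0978  1.0653 -0.7314] P [ 0.4715 -0.2456  0.4311] 
z [ 0.0533  0.0098 -0.9985] tilt 3.11 az 10.5 pos r 0.532 xaz 21.0
(.5,-.31,.42) [0.003 0.07  0.012]
```

```bash
python3 -m inch '0 0.03 0.01 0 0.09; 0 0.06 0.01 -0.1 0.09; 0 0.06 0.01 -0.18 0.09;0 0.06 0.01 -0.18 0.09' ; python3 t.py
python3 - <<'E'
from h import *
np.set_printoptions(precision=4,suppress=True)
cal=arm.get_calibration("wrist"); im=snap("wrist","w1")
for n,z in [("spatula_grip",.055),("spatula_blade",.0025),("stand",0)]:
    for d in arm.place_of("wrist",n)[:2]: print(n,d["conf"],d["point"],onz("wrist",d["point"],z,cal))
for d in arm.silhouettes("wrist","spatula_grip")[:1]:
    m=d["region"]; ys,xs=np.nonzero(m); print(m.sum(),ys.min(),ys.max(),xs.min(),xs.max())
E
```

```text
clock: 9.4
position: [0.4933, -0.3005, 0.422]
ee_rot: [3.02, 0.846, 0.083]
force: [-0.9, -0.2, -0.1]
width: 0.982
gripper_force: 0.0
9.4 J [ 0.308   0.3307  0.2106  1.699  -0.1156  1.0806 -0.4657] P [ 0.4933 -0.3005  0.422 ] 
z [ 0.0521  0.01   -0.9986] tilt 3.04 az 10.8 pos r 0.578 xaz 31.3
spatula_grip 0.8 [229.2, 272.2] [ 0.4752 -0.3138  0.055 ]
spatula_grip 0.51 [196.1, 433.7] [ 0.6004 -0.4482  0.055 ]
spatula_blade 0.55 [82.7, 320.3] [ 0.6448 -0.278   0.0025]
stand 0.61 [267.3, 252.8] [ 0.4036 -0.3271  0.    ]
8031 24 290 243 360
```

View pics/w1.png

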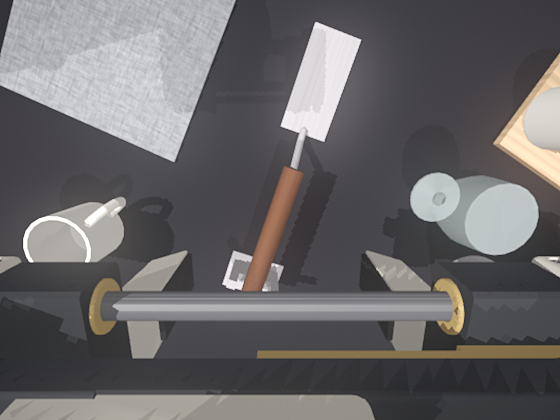

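The wrist view shows the spatula clearly: handle from (170, 292) to (290, 255), blade around (82, 320). The gripper's jaws straddle it.

```bash
python3 - <<'E'
from h import *
np.set_printoptions(precision=4,suppress=True)
# image unchanged since w1, arm unmoved
cal=arm.get_calibration("wrist")
im=cv2.imread("pics/w1.png").astype(int); b,g,r=im[...,0],im[...,1],im[...,2]
m=(r-b>35)&(r<170); m[:165]=0; m[288:]=0; m[:,:230]=0; m[:,320:]=0
pts=np.array([onz("wrist",(y,x),.055,cal)[:2] for y,x in zip(*np.nonzero(m))])
c=pts.mean(0); u,s,v=np.linalg.svd(pts-c); d=v[0]*np.sign(v[0][0]); t=(pts-c)@d
print(len(pts),c,d,np.degrees(np.arctan2(d[1],d[0])),"front end",c+d*t.max(),"grasp(-27)",c+d*(t.max()-.027))
cn=onz("wrist",(82.7,320.3),.0025,cal);print("blade off axis",np.cross(d,cn[:2]-c), (cn[:2]-c)@d-t.max())
E
python3 d.py "(.511,-.306,.28)"
```

```text
2550 [ 0.479  -0.3118] [0.9771 0.2129] 12.293514630368701 front end [ 0.5472 -0.2969] grasp(-27) [ 0.5208 -0.3027]
blade off axis -0.000549989389339707 0.10189189570513335
(.511,-.306,.28) [0.003 0.012 0.144]<stdin>:10: DeprecationWarning: Arrays of 2-dimensional vectors are deprecated. Use arrays of 3-dimensional vectors instead. (deprecated in NumPy 2.0)
```

```bash
python3 -m inch '0.002 0.006 0.045 0.12 0.07; 0.003 0.012 0.09 0.24 0.07; 0.004 0.012 0.135 0.333 0.07; 0.004 0.012 0.17 0.333 0.07; 0.004 0.012 0.17 0.333 0.07'; python3 t.py; python3 d.py "(.512,-.3055,.214)"
```

```text
clock: 10.15
position: [0.5124, -0.3034, 0.2493]
ee_rot: [-3.115, -0.341, -0.073]
force: [-0.9, 0.4, 0.4]
width: 0.764
gripper_force: 0.0
10.15 J [ 0.2927  0.5514  0.2316  1.8416 -0.2284  0.7388 -0.6965] P [ 0.5124 -0.3034  0.2493] 
z [ 0.0457  0.0125 -0.9989] tilt 2.72 az 15.3 pos r 0.596 xaz 12.5
(.512,-.3055,.214) [-0.003  0.002  0.035]
```

```bash
python3 -m inch '-0.002 0.001 0.02 0 0.07; -0.002 0.001 0.036 0 0.07; -0.002 0.001 0.036 0 0.07; -0.002 0.001 0.036 0 0.0; -0.002 0.001 0.036 0 0.0' 60;  python3 -m inch '0 0 0 0 0; 0 0 0 0 0; 0 0 0 0 0; 0 0 0 0 0' 60; python3 t.py
```

```text
clock: 10.65
position: [0.5145, -0.3067, 0.2194]
ee_rot: [-3.12, -0.341, -0.088]
force: [-0.6, 0.7, 0.8]
width: 0.633
gripper_force: 0.0
clock: 11.05
position: [0.514, -0.3064, 0.2176]
ee_rot: [-3.119, -0.341, -0.084]
force: [-0.9, -0.7, 0.7]
width: 0.29
gripper_force: 0.0
11.05 J [ 0.3094  0.5969  0.214   1.8583 -0.2468  0.6685 -0.6766] P [ 0.514  -0.3064  0.2176] 
z [ 0.0532  0.0086 -0.9985] tilt 3.09 az 9.2 pos r 0.598 xaz 12.5
```

```bash
python3 -m inch '0 0 0 0 0; 0 0 0 0 0; 0 0 -0.015 0 0; 0 0 -0.03 0 0; 0 0 -0.03 0 0' 60; python3 -m inch '0 0 -0.03 0 0; 0 0 -0.06 0 0'; python3 t.py
python3 - <<'E'
from h import *
im=snap("scene"); cv2.imwrite("pics/s2.png",cv2.resize(im[130:300,120:480],(792,374),interpolation=2)[:,:,::-1])
im=snap("top"); cv2.imwrite("pics/t2.png",im[:,:,::-1])
E
```

```text
clock: 11.55
position: [0.5131, -0.3074, 0.2502]
ee_rot: [-3.121, -0.34, -0.09]
force: [-0.0, -0.7, -2.0]
width: 0.248
gripper_force: 60.0
clock: 11.75
position: [0.5088, -0.307, 0.3077]
ee_rot: [-3.118, -0.341, -0.082]
force: [0.0, -0.4, -1.9]
width: 0.249
gripper_force: 60.0
11.75 J [ 0.2792  0.4743  0.2586  1.7997 -0.2005  0.8503 -0.7151] P [ 0.5088 -0.307   0.3077] 
z [ 0.0516  0.0092 -0.9986] tilt 3.01 az 10.1 pos r 0.594 xaz 12.5
```

View pics/s2.png

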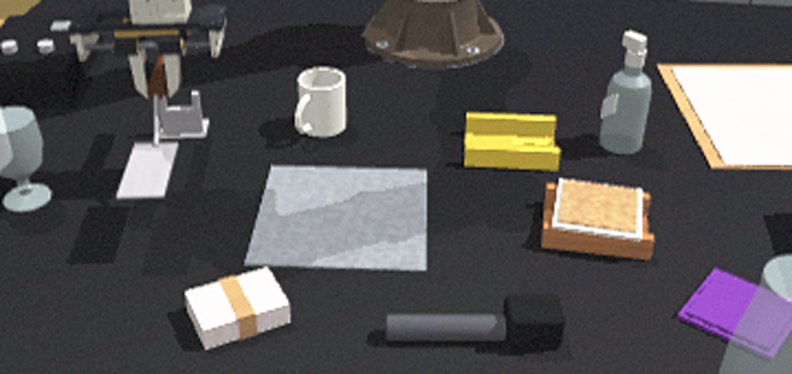

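The scene crop shows the spatula held in the gripper, with the blade level at about (170, 148). The wooden rack at (220, 597) has its long rail facing the camera, so the rails run along y and the open ends face the mat.

Run:
```python
from h import *
np.set_printoptions(precision=4,suppress=True)
# rack front-rail bottom edge from scene crop
a=onz("scene",(243.6,366.8),0);b=onz("scene",(246.8,416.4),0); print("front rail",a,b,np.degrees(np.arctan2(b[0]-a[0],b[1]-a[1])))
for cam in ("scene","top"):
    snap(cam); 
    for d in arm.silhouettes(cam,"coaster_center")[:2]:
        c=np.round(onz(cam,d["point"],.039),3)
        ys,xs=np.nonzero(d["region"]); P=np.array([onz(cam,(y,x),.037)[:2] for y,x in zip(ys,xs)]).astype(np.float32)
        print(cam,d["conf"],c,"rect",cv2.minAreaRect(P*1000))
    for d in arm.place_of(cam,"rack")[:2]: print("rack",cam,d["conf"],onz(cam,d["point"],0))
    for d in arm.place_of(cam,"mat_top")[:1]: print("mat",onz(cam,d["point"],0.003))
im=arm.get_image("top"); hsv=im.astype(int)
for nm,m,z in [("mat",(abs(hsv[...,0]-hsv[...,2])<30)&(hsv[...,1]>95)&(hsv[...,1]<210),.003)]:
    n,l,s,c=cv2.connectedComponentsWithStats(m[:, :].astype(np.uint8))
    k=l[207,291]; ys,xs=np.nonzero(l==k); P=np.array([onz("top",(y,x),z)[:2] for y,x in zip(ys,xs)]).astype(np.float32); print(nm,cv2.minAreaRect(P*1000))
```

```text
front rail [0.6047 0.2095 0.    ] [0.596  0.3396 0.    ] -3.831988799489263
scene 0.69 [0.582 0.265 0.039] rect ((558.5899658203125, 270.9637451171875), (107.05410766601562, 114.96085357666016), 87.90571594238281)
scene 0.62 [0.723 0.392 0.039] rect ((710.5303344726562, 393.0990905761719), (54.351070404052734, 104.30813598632812), 62.49224090576172)
rack scene 0.69 [0.3579 0.1522 0.    ]
rack scene 0.56 [0.5427 0.2624 0.    ]
mat [ 0.5792 -0.0369  0.003 ]
top 0.94 [0.672 0.412 0.039] rect ((671.805908203125, 413.6402587890625), (106.11392974853516, 103.74789428710938), 59.91640090942383)
top 0.71 [0.557 0.268 0.039] rect ((550.278564453125, 270.1400146484375), (105.78800201416016, 103.18220520019531), 83.97172546386719)
rack top 0.76 [0.5529 0.266  0.    ]
rack top 0.74 [0.3685 0.1512 0.    ]
mat [ 0.5693 -0.0558  0.003 ]Traceback (most recent call last):
  File "<stdin>", line 16, in <module>
  File "h.py", line 9, in onz
    o,d=ray(cam,pt,cal); return o+d*(z-o[2])/d[2]
        ~~~^^^^^^^^^^^^
  File "h.py", line 5, in ray
    c=cal or arm.get_calibration(cam); K=np.array(c["intrinsics"]);T=np.array(c["pose"])
             ~~~~~~~~~~~~~~~~~~~^^^^^
ValueError: time passes only in moves, steps and waits
```

```bash
cat > sp.py <<'E'
from h import *
np.set_printoptions(precision=4,suppress=True)
R0=R.from_rotvec([-3.119,-.341,-.084]).as_matrix(); p0=np.array([.5137,-.3066,.2176])
d0=np.array([.977,.213,0]); w0=np.array([-.213,.977,0]); up=np.array([0,0,1])
g0=np.array([.521,-.3027,.055]); # handle axis point, 44 ahead of grip
L=lambda v: R0.T@(v-p0)
B={"tip":L(g0+.186*d0-.055*up),"tipL":L(g0+.186*d0+.028*w0-.055*up),"tipR":L(g0+.186*d0-.028*w0-.055*up),"rearL":L(g0+.066*d0+.028*w0-.055*up),"rearR":L(g0+.066*d0-.028*w0-.055*up),"hand":L(g0),"tail":L(g0-.134*d0)}
if __name__=="__main__":
    import sys
    s=arm.observe(); M=R.from_rotvec(s["ee_rot"]).as_matrix(); p=s["position"]
    for k in B: print(k,p+M@B[k])
    d=M@R0.T@d0; print("t",s["clock"],"TCP",p,"dir az",np.degrees(np.arctan2(d[1],d[0])).round(2),"pitch",np.degrees(np.arcsin(d[2])).round(2),"F",s["force"].round(1),"w",s["width"])
    if len(sys.argv)>1:  # tip target -> tool delta; also unit world axes in tool
        tip=p+M@B["tip"]
        for a in sys.argv[1:]: print(a,(M.T@(np.array(eval(a))-tip)).round(3))
E
python3 -m inch '0.014 -0.038 0 -0.14 0; 0.028 -0.076 0 -0.28 0; 0.042 -0.114 0 -0.42 0; 0.056 -0.152 0 -0.56 0; 0.072 -0.19 0 -0.7 0'; python3 -m inch '0 0 0 -0.14 0; 0 0 0 -0.28 0; 0 0 0 -0.42 0; 0 0 0 -0.56 0; 0 0 0 -0.725 0';python3 -m inch '0 0 0 0 0';  python3 sp.py "(.5585,.17,.09)" "(.5575,.185,.008)"
```

```text
clock: 12.8
position: [0.5382, -0.1047, 0.3104]
ee_rot: [2.798, 1.391, 0.08]
force: [1.0, 0.1, -2.2]
width: 0.247
gripper_force: 60.0
clock: 13.3
position: [0.5383, -0.1062, 0.3102]
ee_rot: [2.128, 2.266, 0.066]
force: [0.3, 0.1, -1.1]
width: 0.25
gripper_force: 60.0
clock: 13.4
position: [0.5383, -0.1064, 0.3102]
ee_rot: [2.133, 2.262, 0.066]
force: [-0.1, 0.3, -1.5]
width: 0.245
gripper_force: 60.0
tip [0.5372 0.0772 0.0838]
tipL [0.5093 0.0756 0.0824]
tipR [0.5651 0.0787 0.0852]
rearL [ 0.5156 -0.0441  0.0881]
rearR [ 0.5715 -0.0409  0.0909]
hand [ 0.5441 -0.1059  0.1475]
tail [ 0.5513 -0.2395  0.1539]
t 13.4 TCP [ 0.5383 -0.1064  0.3102] dir az 93.04 pitch -2.72 F [-0.1  0.3 -1.5] w 0.244790469293568
(.5585,.17,.09) [ 0.091  0.027 -0.004]
(.5575,.185,.008) [0.106 0.023 0.078]
```

```bash
python3 -m inch '0.03 0.01 0.01 -0.015 0; 0.06 0.022 0.03 -0.015 0; 0.09 0.022 0.055 -0.015 0; 0.101 0.022 0.074 -0.015 0; 0.101 0.022 0.074 -0.015 0'; python3 -m inch '0 0 0 0 0';  python3 sp.py "(.5565,.185,.010)" "(.549,.298,.010)"
python3 - <<'E'
from h import *
a=snap("scene")[160:260,280:440]; b=snap("wrist")
cv2.imwrite("pics/s3.png",np.hstack([cv2.resize(a,(480,300),interpolation=2),cv2.resize(b,(320,300))])[:,:,::-1])
E
```

```text
clock: 13.9
position: [0.5574, -0.0011, 0.236]
ee_rot: [2.121, 2.278, 0.062]
force: [0.1, -0.8, -2.7]
width: 0.241
gripper_force: 60.0
clock: 14.0
position: [0.5586, -0.004, 0.2385]
ee_rot: [2.12, 2.272, 0.064]
force: [0.0, 0.5, -1.4]
width: 0.248
gripper_force: 60.0
tip [0.5555 0.1792 0.0118]
tipL [0.5276 0.1774 0.0104]
tipR [0.5834 0.1811 0.0132]
rearL [0.5352 0.0578 0.0163]
rearR [0.591  0.0614 0.019 ]
hand [ 0.5644 -0.0037  0.0757]
tail [ 0.5729 -0.1372  0.0823]
t 14.0 TCP [ 0.5586 -0.004   0.2385] dir az 93.63 pitch -2.81 F [ 0.   0.5 -1.4] w 0.2477842358531073
(.5565,.185,.010) [0.006 0.001 0.002]
(.549,.298,.010) [0.119 0.002 0.002]
```

View pics/s3.png

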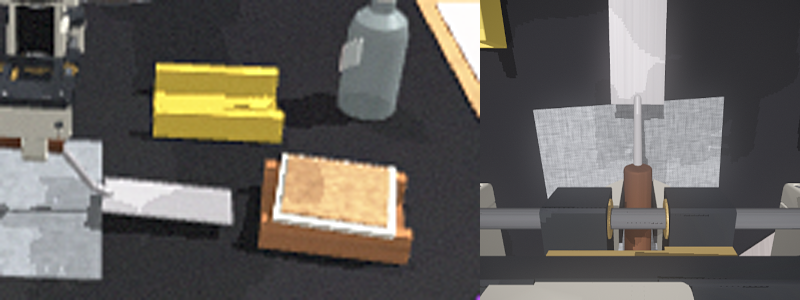

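The blade tip at crop (205, 232) lines up with the rack's opening at (220, 265) and sits below the coaster. I'll slide it in.

```bash
python3 -m inch '0.025 0.001 0 -0.006 0; 0.05 0.001 0 -0.006 0; 0.075 0.002 0.001 -0.006 0; 0.1 0.002 0.002 -0.006 0; 0.119 0.002 0.002 -0.006 0'; python3 -m inch '0 0 0 0 0'; python3 sp.py "(.549,.298,.045)" "(.549,.298,.06)"
```

```text
clock: 14.6
position: [0.5517, 0.1152, 0.2379]
ee_rot: [2.113, 2.279, 0.064]
force: [-2.7, -1.3, -1.4]
width: 0.242
gripper_force: 60.1
clock: 14.7
position: [0.5516, 0.1174, 0.238]
ee_rot: [2.109, 2.284, 0.068]
force: [-2.4, 1.7, -2.6]
width: 0.247
gripper_force: 60.0
tip [0.5469 0.301  0.0116]
tipL [0.519  0.2988 0.0102]
tipR [0.5748 0.3031 0.013 ]
rearL [0.5279 0.1793 0.0159]
rearR [0.5836 0.1836 0.0187]
hand [0.5576 0.1181 0.0753]
tail [ 0.5675 -0.0154  0.0817]
t 14.7 TCP [0.5516 0.1174 0.238 ] dir az 94.23 pitch -2.72 F [-2.4  1.7 -2.6] w 0.24660606443460242
(.549,.298,.045) [-0.003  0.004 -0.033]
(.549,.298,.06) [-0.003  0.004 -0.048]
```

```bash
python3 -m inch '0 0.002 -0.006 0 0; 0 0.002 -0.014 0 0; 0 0.002 -0.022 0 0; 0 0.002 -0.03 0 0; 0 0.002 -0.038 0 0';python3 -m inch '0 0 -0.012 0 0; 0 0 -0.025 0 0; 0 0 -0.025 0 0';python3 sp.py
python3 - <<'E'
from h import *
a=snap("scene")[140:260,280:440]; b=snap("wrist")
cv2.imwrite("pics/s4.png",np.hstack([cv2.resize(a,(480,360),interpolation=2),cv2.resize(b,(320,360))])[:,:,::-1])
E
```

```text
clock: 15.2
position: [0.5527, 0.1145, 0.2765]
ee_rot: [2.111, 2.279, 0.068]
force: [0.2, 0.5, -3.2]
width: 0.25
gripper_force: 60.0
clock: 15.5
position: [0.5514, 0.1153, 0.3025]
ee_rot: [2.109, 2.28, 0.071]
force: [-0.2, 0.9, -3.0]
width: 0.249
gripper_force: 60.0
tip [0.5479 0.2988 0.076 ]
tipL [0.52   0.2967 0.0745]
tipR [0.5758 0.3009 0.0775]
rearL [0.5286 0.1772 0.0802]
rearR [0.5844 0.1813 0.0833]
hand [0.558  0.1159 0.1398]
tail [ 0.5676 -0.0176  0.1462]
t 15.5 TCP [0.5514 0.1153 0.3025] dir az 94.11 pitch -2.75 F [-0.2  0.9 -3. ] w 0.2490771743018348
```

View pics/s4.png

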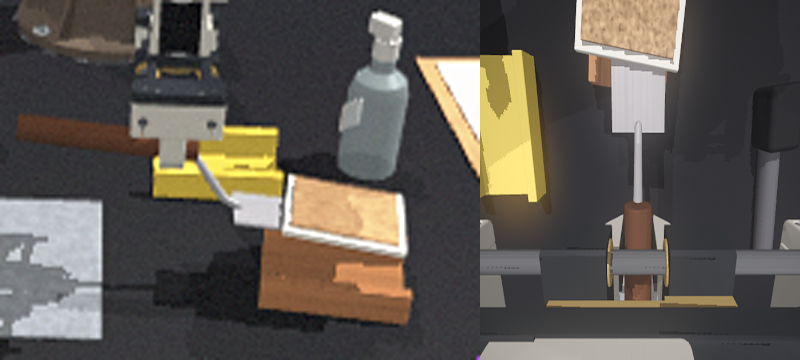

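The coaster is on the blade at crop (215, 345), cork up, and the wrist view confirms it. I'll carry it over to the mat gently.

```bash
python3 -m inch '-0.006 0 0 0 0; -0.018 0 0 0 0; -0.036 -0.001 0 0 0; -0.06 -0.003 0 0 0; -0.085 -0.005 0 0 0'; python3 -m inch '-0.028 -0.002 0 0 0; -0.056 -0.004 0 0 0; -0.084 -0.006 0 0 0; -0.112 -0.008 0 0 0; -0.14 -0.01 0 0 0'; python3 -m inch '-0.028 -0.002 0 0 0; -0.056 -0.004 0 0 0; -0.084 -0.006 0 0 0; -0.108 -0.008 0 0 0; -0.126 -0.009 0 0 0'; python3 -m inch '-0.01 0 0 0 0; -0.015 0 0 0 0; -0.015 0 0 0 0'; python3 sp.py "(.55,-.087,.025)" "(.55,-.087,.01)"
```

```text
clock: 16.1
position: [0.5521, 0.0281, 0.2989]
ee_rot: [2.111, 2.282, 0.064]
force: [-0.5, -0.3, -3.4]
width: 0.244
gripper_force: 60.0
clock: 16.6
position: [0.5527, -0.1129, 0.2978]
ee_rot: [2.112, 2.281, 0.064]
force: [0.9, 0.6, -3.4]
width: 0.244
gripper_force: 60.0
clock: 17.1
position: [0.553, -0.2401, 0.2966]
ee_rot: [2.114, 2.279, 0.063]
force: [0.2, 0.7, -3.2]
width: 0.249
gripper_force: 60.0
clock: 17.4
position: [0.5551, -0.2521, 0.2969]
ee_rot: [2.111, 2.281, 0.066]
force: [-0.9, 0.8, -2.2]
width: 0.247
gripper_force: 60.0
tip [ 0.5508 -0.0688  0.0703]
tipL [ 0.5229 -0.0709  0.0689]
tipR [ 0.5787 -0.0667  0.0717]
rearL [ 0.5314 -0.1904  0.0747]
rearR [ 0.5872 -0.1863  0.0776]
hand [ 0.5611 -0.2516  0.1342]
tail [ 0.5706 -0.3851  0.1407]
t 17.4 TCP [ 0.5551 -0.2521  0.2969] dir az 94.09 pitch -2.79 F [-0.9  0.8 -2.2] w 0.24711482472274865
(.55,-.087,.025) [-0.018 -0.005  0.045]
(.55,-.087,.01) [-0.018 -0.005  0.06 ]
```

```bash
python3 -m inch '-0.004 0 0.006 0 0; -0.01 -0.001 0.016 0 0; -0.015 -0.002 0.028 0 0; -0.018 -0.003 0.038 0 0; -0.018 -0.003 0.045 0 0'; python3 -m inch '0 0 0 0 0'; python3 sp.py
python3 - <<'E'
from h import *
a=snap("scene")[140:260,200:360]; cal=arm.get_calibration("wrist"); b=snap("wrist")
cv2.imwrite("pics/s5.png",np.hstack([cv2.resize(a,(480,360),interpolation=2),cv2.resize(b,(320,360))])[:,:,::-1])
for c in("scene","wrist"):
  for d in arm.place_of(c,"coaster_center")[:3]: print(c,d["conf"],onz(c,d["point"],.025,cal if c=="wrist" else None))
E
```

```text
clock: 17.9
position: [0.5555, -0.27, 0.2503]
ee_rot: [2.112, 2.282, 0.064]
force: [-0.2, -0.5, -3.1]
width: 0.245
gripper_force: 60.0
clock: 18.0
position: [0.5557, -0.2692, 0.2504]
ee_rot: [2.112, 2.283, 0.065]
force: [-0.2, -0.1, -3.3]
width: 0.245
gripper_force: 60.0
tip [ 0.5507 -0.0857  0.024 ]
tipL [ 0.5229 -0.0878  0.0226]
tipR [ 0.5786 -0.0836  0.0253]
rearL [ 0.5315 -0.2073  0.0283]
rearR [ 0.5873 -0.2032  0.031 ]
hand [ 0.5613 -0.2686  0.0877]
tail [ 0.5709 -0.4021  0.094 ]
t 18.0 TCP [ 0.5557 -0.2692  0.2504] dir az 94.13 pitch -2.72 F [-0.2 -0.1 -3.3] w 0.2450179426276568
scene 0.73 [0.70901551 0.41964681 0.025     ]
scene 0.71 [ 0.56859325 -0.11706408  0.025     ]
scene 0.18 [0.59254656 0.26332366 0.025     ]
```

View pics/s5.png

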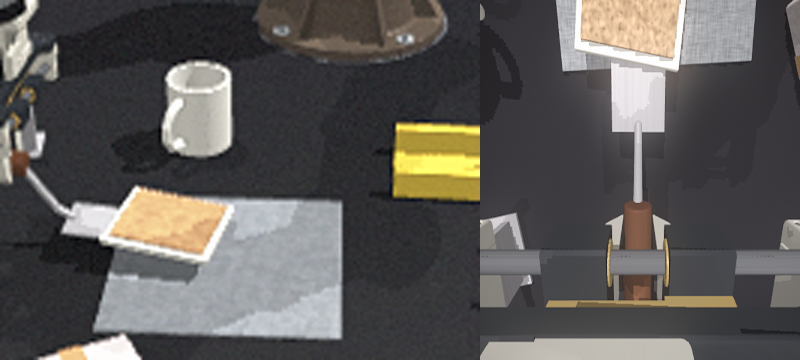

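The coaster hovers level over the mat's near part, at crop (225, 170). I'll lower it to contact.

```bash
python3 -m inch '0 0 0.005 0 0; 0 0 0.009 0 0; 0 0 0.009 0 0';python3 -m inch '0 0 0.003 0 0; 0 0 0.005 0 0;0 0 0.005 0 0'; python3 -m inch '0 0 0.003 0 0;0 0 0.003 0 0'; python3 -m inch '0 0 0.003 0 0;0 0 0.003 0 0'
```

```text
clock: 18.5
position: [0.5563, -0.2692, 0.2424]
ee_rot: [2.111, 2.282, 0.065]
force: [-0.2, 0.3, -3.7]
width: 0.247
gripper_force: 60.0
clock: 18.8
position: [0.5568, -0.2694, 0.2378]
ee_rot: [2.111, 2.281, 0.066]
force: [-0.2, -0.2, -3.4]
width: 0.25
gripper_force: 60.0
clock: 19.0
position: [0.557, -0.2694, 0.2348]
ee_rot: [2.111, 2.281, 0.066]
force: [0.9, -0.5, -2.2]
width: 0.245
gripper_force: 60.0
clock: 19.2
position: [0.5572, -0.2694, 0.2319]
ee_rot: [2.111, 2.281, 0.066]
force: [-1.0, 0.7, -0.9]
width: 0.246
gripper_force: 60.0
```

Contact was made at about z = 0.235. Now I'll loosen the grip and raise the wrist, so the spatula pivots blade-down with its tip on the mat.

```bash
python3 -m inch '0 0 0 0 0; 0 0 -0.004 0 0; 0 0 -0.01 0 0; 0 0 -0.016 0 0; 0 0 -0.022 0 0' 6; python3 -m inch '0 0 -0.006 0 0; 0 0 -0.012 0 0; 0 0 -0.018 0 0; 0 0 -0.022 0 0; 0 0 -0.022 0 0' 6; python3 sp.py|tail -1
python3 - <<'E'
from h import *
a=snap("scene")[140:260,200:360]; b=snap("wrist")
cv2.imwrite("pics/s6.png",np.hstack([cv2.resize(a,(480,360),interpolation=2),cv2.resize(b,(320,360))])[:,:,::-1])
E
```

```text
clock: 19.7
position: [0.556, -0.2695, 0.2548]
ee_rot: [2.11, 2.281, 0.066]
force: [0.3, -0.2, -2.4]
width: 0.259
gripper_force: 6.0
clock: 20.2
position: [0.555, -0.2699, 0.2768]
ee_rot: [2.11, 2.28, 0.066]
force: [0.3, -0.4, -2.5]
width: 0.255
gripper_force: 6.0
t 20.2 TCP [ 0.555  -0.2699  0.2768] dir az 94.12 pitch -2.83 F [ 0.3 -0.4 -2.5] w 0.2554281617906818
```

View pics/s6.png

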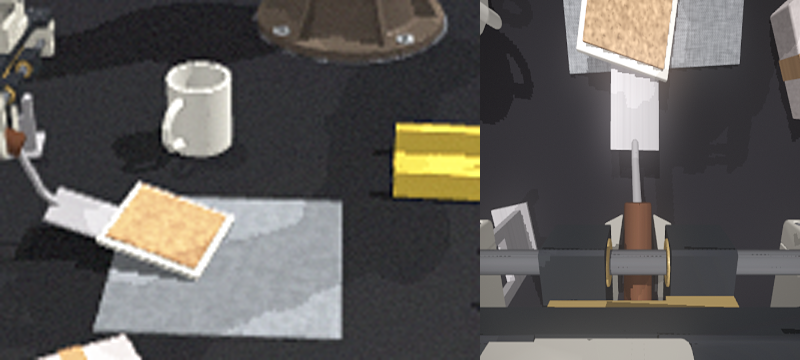

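The blade is now pitched down by roughly 17°, with the coaster's leading edge on the mat at crop (275, 195). I'll firm the grip and draw the blade back, leaving the coaster's front edge on the felt.

```bash
cat > lc.py <<'E'
from h import *
np.set_printoptions(precision=3,suppress=True)
for c in("scene","top"):
  im=snap(c,"q_"+c)
  for d in arm.silhouettes(c,"coaster_center")[:3]:
    ys,xs=np.nonzero(d["region"]); P=np.array([onz(c,(y,x),.015)[:2] for y,x in zip(ys,xs)]).astype(np.float32)
    if abs(P[:,1].mean()+.06)<.15:
      sub=im[d["region"]].astype(int); cork=((sub[:,0]-sub[:,2])>50).mean()
      r=cv2.minAreaRect(P*1000); print(c,round(d["conf"],2),"c",np.array(r[0]).round(),np.array(r[1]).round(),round(r[2],1),"cork",cork.round(2),"y",P[:,1].min(),P[:,1].max(),"x",P[:,0].min(),P[:,0].max())
print(arm.observe()["clock"])
E
python3 -m inch '0 0 0 0 0; 0 0 0 0 0; 0 0 0 0 0' 60; python3 lc.py; python3 -m inch '-0.035 0 0 0 0; -0.05 0 0 0 0; -0.05 0 0 0 0'; python3 lc.py; python3 sp.py | tail -1
```

```text
clock: 20.6
position: [0.5548, -0.2697, 0.2758]
ee_rot: [2.111, 2.281, 0.066]
force: [-0.4, -0.6, -2.3]
width: 0.246
gripper_force: 60.0
scene 0.68 c [ 550. -114.] [136. 111.] 70.6 cork 0.72 y -0.179315 -0.05572107 x 0.47731 0.6214966
clock: 21.0
position: [0.5579, -0.3229, 0.2755]
ee_rot: [2.115, 2.276, 0.063]
force: [0.6, -0.5, -2.6]
width: 0.246
gripper_force: 60.0
scene 0.61 c [ 561. -111.] [101. 109.] 81.7 cork 0.78 y -0.16637248 -0.05676624 x 0.50510675 0.6193294
top 0.65 c [ 548. -113.] [103. 104.] 82.6 cork 0.78 y -0.1678921 -0.05786558 x 0.4929115 0.60385674
21.2
t 21.2 TCP [ 0.5589 -0.3199  0.2763] dir az 94.12 pitch -2.89 F [ 0.5 -4.8  1.4] w 0.24622310284931054Traceback (most recent call last):
  File "lc.py", line 6, in <module>
    ys,xs=np.nonzero(d["region"]); P=np.array([onz(c,(y,x),.015)[:2] for y,x in zip(ys,xs)]).astype(np.float32)
                                               ~~~^^^^^^^^^^^^^^
  File "h.py", line 9, in onz
    o,d=ray(cam,pt,cal); return o+d*(z-o[2])/d[2]
        ~~~^^^^^^^^^^^^
  File "h.py", line 5, in ray
    c=cal or arm.get_calibration(cam); K=np.array(c["intrinsics"]);T=np.array(c["pose"])
             ~~~~~~~~~~~~~~~~~~~^^^^^
ValueError: time passes only in moves, steps and waits
```

```bash
python3 -m inch '0 0 0 0 0'
python3 - <<'E'
from h import *
np.set_printoptions(precision=3,suppress=True)
for c in ("top","scene"):
    snap(c,"r_"+c)
    for n,z in (("spatula_blade",.02),("spatula_grip",.114),("goblet",0)):
        for d in arm.place_of(c,n)[:1]: print(c,n,round(d["conf"],2),onz(c,d["point"],z))
    for d in arm.silhouettes(c,"spatula_blade")[:1]:
        ys,xs=np.nonzero(d["region"]); P=np.array([onz(c,(y,x),.006)[:2] for y,x in zip(ys,xs)]); print("spat y range(z=.006)",P[:,1].min(),P[:,1].max())
# profile along blade axis in top image
im=cv2.imread("pics/r_top.png")
for y in np.arange(-.2,-.14,.004):
    r,cc=proj("top",(.553,y,.006)); print(round(y,3),im[int(round(r)),int(round(cc))],end=" ")
print(arm.observe()["force"])
E
```

```text
clock: 21.3
position: [0.559, -0.3198, 0.2765]
ee_rot: [2.108, 2.28, 0.065]
force: [0.1, -6.8, 0.1]
width: 0.248
gripper_force: 60.0
top spatula_blade 0.64 [ 0.566 -0.226  0.02 ]
spat y range(z=.006) -0.3290644084610739 -0.16593487946388719
scene spatula_blade 0.77 [ 0.563 -0.226  0.02 ]
scene spatula_grip 0.69 [ 0.547 -0.385  0.114]
scene goblet 0.69 [ 0.609 -0.484  0.   ]
spat y range(z=.006) -0.6260228128960682 -0.1676828593419429
-0.2 [206 202 205] -0.196 [209 205 209] -0.192 [210 205 208] -0.188 [210 206 210] -0.184 [208 203 208] -0.18 [209 205 209] -0.176 [209 206 209] -0.172 [196 192 196] -0.168 [180 182 184] -0.164 [237 241 242] -0.16 [186 211 232] -0.156 [134 176 221] -0.152 [129 175 223] -0.148 [130 177 223] -0.144 [130 176 224] [ 0.1   -5.712  0.419]
```

Run:
```python
from h import *
im=cv2.imread("pics/r_top.png").astype(float).mean(2)
t=cv2.imread("pics/t2.png").astype(float).mean(2)
for img,nm,xs in ((im,"now",(.48,.62,.65,.67)),(t,"before",(.5,.52,.55,.58,.62))):
  for x in xs:
    ys=np.arange(-.19,-.13,.001); v=[]
    for y in ys:
        r,c=proj("top",(x,y,.003)); v.append(cv2.getRectSubPix(img.astype(np.float32),(1,1),(c,r))[0,0])
    v=np.array(v); g=np.gradient(cv2.GaussianBlur(v[:,None].astype(np.float32),(1,5),0)[:,0]); print(nm,x,"edge y",ys[g.argmax()].round(3),v.min(),v.max())
# coaster rear-edge in top now at various x: transition to white rim
rgb=cv2.imread("pics/r_top.png").astype(np.float32)
for x in (.51,.525,.54,.555,.57,.585):
    o=[]
    for y in np.arange(-.185,-.145,.002):
        r,c=proj("top",(x,y,.003)); p=cv2.getRectSubPix(rgb,(1,1),(c,r))[0,0]; o.append("%d/%d"%(p.mean(),p[2]-p[0]))
    print(x,o)
```

```text
now 0.48 edge y -0.173 53.576454 165.41718
now 0.62 edge y -0.156 50.052177 142.0157
now 0.65 edge y -0.153 44.533783 143.31018
now 0.67 edge y -0.151 42.842133 142.33998
before 0.5 edge y -0.171 52.2881 165.96033
before 0.52 edge y -0.168 53.16171 164.31328
before 0.55 edge y -0.164 49.08099 163.29189
before 0.58 edge y -0.162 43.520126 164.3768
before 0.62 edge y -0.156 45.250687 142.54137
0.51 ['56/-2', '56/-1', '55/0', '54/-1', '54/-1', '54/-1', '67/-3', '87/-4', '113/-6', '113/-6', '124/-3', '149/1', '208/4', '239/6', '243/8', '216/34', '191/60', '170/85', '167/91', '167/92', '169/92']
0.525 ['56/-2', '58/-3', '59/-2', '59/-2', '60/-1', '60/-1', '62/-2', '66/-2', '78/-3', '101/-2', '143/1', '193/5', '220/10', '209/17', '187/40', '171/64', '166/85', '169/92', '170/94', '168/92', '168/92']
0.54 ['214/0', '214/0', '213/-1', '213/-1', '213/-1', '214/-1', '213/-1', '206/-1', '196/-1', '181/1', '203/4', '229/7', '228/12', '210/38', '190/67', '181/86', '175/92', '170/93', '164/90', '164/90', '165/91']
0.555 ['207/0', '206/0', '207/0', '207/0', '208/0', '208/0', '202/0', '193/0', '184/2', '206/4', '240/5', '244/7', '229/25', '205/53', '184/79', '177/91', '177/94', '179/94', '177/93', '172/92', '170/92']
0.57 ['206/0', '206/0', '206/0', '207/0', '207/-1', '203/-1', '194/-2', '186/1', '200/3', '235/5', '234/8', '221/26', '197/58', '184/80', '178/91', '176/94', '176/94', '174/93', '170/92', '169/92', '170/92']
0.585 ['194/0', '192/0', '190/0', '186/0', '178/-1', '167/-1', '166/1', '183/4', '223/6', '217/14', '201/30', '176/58', '171/78', '171/90', '173/91', '173/91', '173/92', '172/92', '167/92', '163/91', '159/89']
```

```bash
sed -i 's/for d in arm.silhouettes(c,"coaster_center")/cal=arm.get_calibration(c)\n  for d in arm.silhouettes(c,"coaster_center")/; s/onz(c,(y,x),.015)/onz(c,(y,x),.015,cal)/' lc.py; python3 lc.py; python3 -m inch '0 0 -0.005 0 0; 0 0 -0.01 0 0; 0 0 -0.015 0 0; 0 0 -0.015 0 0'; python3 lc.py; python3 sp.py | tail -1
python3 - <<'E'
from h import *
a=cv2.imread("pics/q_scene.png")[170:260,210:330]; b=cv2.imread("pics/q_top.png")[170:290,270:410]
cv2.imwrite("pics/s7.png",np.hstack([cv2.resize(a,(400,300),interpolation=2),cv2.resize(b,(350,300),interpolation=2)]))
E
```

```text
scene 0.84 c [ 561. -108.] [111. 112.] 82.5 cork 0.7 y -0.16637248 -0.04890169 x 0.4993951 0.62102306
scene 0.47 c [ 784. -127.] [100. 106.] 35.9 cork 0.19 y -0.18909849 -0.06487554 x 0.72002167 0.85105914
top 0.8 c [ 548. -113.] [109. 106.] 82.5 cork 0.72 y -0.16813618 -0.05525765 x 0.49126837 0.60592806
22.0
clock: 22.4
position: [0.5582, -0.3191, 0.2916]
ee_rot: [2.109, 2.282, 0.067]
force: [-0.1, -0.1, -2.3]
width: 0.247
gripper_force: 60.0
scene 0.89 c [ 550. -107.] [129. 106.] 72.8 cork 0.77 y -0.1648796 -0.048030246 x 0.4818621 0.61600405
top 0.63 c [ 548. -109.] [105. 106.] 84.8 cork 0.75 y -0.16470636 -0.05295964 x 0.4929115 0.6032029
top 0.51 c [572. -52.] [218. 220.] 6.3 cork 0.0 y -0.17003135 0.069137596 x 0.45250577 0.6895473
22.6
t 22.6 TCP [ 0.5579 -0.3195  0.2905] dir az 94.13 pitch -2.78 F [-0.3 -0.8 -3.4] w 0.24742369909083944
```

The scene outline changed from flat (111×112) to tilted (129×106), so the tip is under the coaster's rear edge and has lifted it. I'll roll it up along an arc about its front edge.

```bash
python3 -m inch '0.003 0 -0.006 0 0; 0.006 0 -0.0125 0 0; 0.01 0 -0.02 0 0; 0.014 0 -0.028 0 0; 0.019 0 -0.035 0 0'; python3 -m inch '0.005 0 -0.006 0 0; 0.005 0 -0.006 0 0';  python3 lc.py; python3 sp.py | tail -1
```

```text
clock: 23.1
position: [0.5546, -0.3008, 0.3269]
ee_rot: [2.11, 2.281, 0.066]
force: [1.0, -1.0, -2.1]
width: 0.246
gripper_force: 60.0
clock: 23.3
position: [0.5542, -0.2951, 0.333]
ee_rot: [2.108, 2.282, 0.067]
force: [0.0, 0.1, -3.1]
width: 0.244
gripper_force: 60.0
scene 0.72 c [ 514. -104.] [196.  91.] 46.9 cork 0.78 y -0.16026449 -0.044909064 x 0.41474447 0.6044317
top 0.88 c [553. -95.] [ 95. 117.] 85.7 cork 0.7 y -0.1457734 -0.0442329 x 0.49556363 0.6076698
top 0.48 c [ 784. -130.] [ 84. 112.] 36.3 cork 0.16 y -0.19109857 -0.06740971 x 0.7264062 0.84628093
23.5
t 23.5 TCP [ 0.5537 -0.2963  0.3314] dir az 94.11 pitch -2.8 F [ 0.1  0.5 -2. ] w 0.24483595197075309
```

```bash
python3 -m inch '0.008 0 -0.006 0 0; 0.015 0 -0.011 0 0; 0.022 0 -0.017 0 0; 0.029 0 -0.021 0 0; 0.036 0 -0.025 0 0'; python3 -m inch '0.008 0 -0.003 0 0; 0.008 0 -0.003 0 0';  python3 lc.py; python3 sp.py | tail -1
```

```text
clock: 24.0
position: [0.5498, -0.2596, 0.3575]
ee_rot: [2.11, 2.282, 0.066]
force: [0.6, 0.3, -1.9]
width: 0.246
gripper_force: 60.0
clock: 24.2
position: [0.5492, -0.2509, 0.3605]
ee_rot: [2.108, 2.283, 0.067]
force: [0.1, -0.9, -1.8]
width: 0.247
gripper_force: 60.0
scene 0.79 c [487. -85.] [249.  66.] 27.8 cork 0.74 y -0.12929155 -0.036388047 x 0.36391592 0.6071443
top 0.95 c [556. -70.] [ 54. 123.] 84.4 cork 0.71 y -0.102217756 -0.03904447 x 0.49699038 0.61531854
top 0.23 c [ 786. -128.] [ 79. 109.] 36.3 cork 0.17 y -0.18804508 -0.06772379 x 0.72674096 0.8436359
24.4
t 24.4 TCP [ 0.5488 -0.2529  0.3597] dir az 94.1 pitch -2.81 F [ 0.2 -0.5 -2. ] w 0.24890430954615425
```

```bash
python3 -m inch '0.006 0 -0.002 0 0; 0.012 0 -0.003 0 0; 0.018 0 -0.004 0 0; 0.024 0 -0.005 0 0; 0.03 0 -0.005 0 0'; python3 -m inch '0.004 0 0 0 0; 0.007 0 0 0 0; 0.01 0 0 0 0; 0.01 0 0 0 0';  python3 lc.py; python3 sp.py | tail -1
```

```text
clock: 24.9
position: [0.5464, -0.2219, 0.3653]
ee_rot: [2.11, 2.282, 0.066]
force: [-0.8, -1.0, -1.4]
width: 0.25
gripper_force: 60.0
clock: 25.3
position: [0.5456, -0.2122, 0.3651]
ee_rot: [2.11, 2.282, 0.066]
force: [0.3, 0.2, -1.0]
width: 0.245
gripper_force: 60.0
scene 0.94 c [480. -55.] [261.  40.] 11.8 cork 0.56 y -0.080264054 -0.030517515 x 0.34926116 0.6107848
top 0.69 c [559. -39.] [ 18. 125.] 86.2 cork 0.0 y -0.050456416 -0.028406084 x 0.4966701 0.62136024
25.5
t 25.5 TCP [ 0.5456 -0.2129  0.3651] dir az 94.11 pitch -2.81 F [-0.  -0.  -2.9] w 0.247502445940844
```

```bash
python3 -m inch '0.003 0 0 0 0; 0.006 0 0 0 0; 0.009 0 0 0 0; 0.009 0 0 0 0'; python3 lc.py; python3 -m inch '0.003 0 0 0 0; 0.006 0 0 0 0; 0.006 0 0 0 0; 0.006 0 0 0 0'; python3 lc.py
```

```text
clock: 25.9
position: [0.545, -0.203, 0.3652]
ee_rot: [2.11, 2.282, 0.066]
force: [0.2, -0.7, -2.1]
width: 0.247
gripper_force: 60.0
scene 0.63 c [563.  18.] [104. 114.] 86.1 cork 0.0 y -0.03633077 0.0721233 x 0.5054729 0.617046
top 0.95 c [552.  16.] [105. 105.] 86.2 cork 0.0 y -0.038640108 0.07005383 x 0.49671927 0.60538405
26.1
clock: 26.5
position: [0.5444, -0.1975, 0.3652]
ee_rot: [2.11, 2.282, 0.066]
force: [0.1, -0.3, -2.0]
width: 0.247
gripper_force: 60.0
scene 0.69 c [561.  18.] [107. 111.] 86.0 cork 0.0 y -0.036341745 0.07327442 x 0.50447077 0.61881095
top 0.95 c [553.  18.] [105. 107.] 86.3 cork 0.0 y -0.036648814 0.07259852 x 0.49869227 0.6059299
26.7
```

The coaster has gone over: white side up, no cork visible, centred at (0.553, 0.017). It overhangs the mat's +y edge by about 12 mm, so I'll nudge it back with the blade's side edge. First I'll raise the blade and swing it round.

```bash
sed -i 's/^L=lambda.*/Q=R.from_rotvec(w0*np.radians(16.3)).as_matrix()\nL=lambda v: R0.T@(g0+Q@(v-g0)-p0)/; s/d=M@R0.T@d0/d=M@R0.T@Q@d0/' sp.py
python3 -m inch '-0.01 0 -0.025 0 0; -0.02 0 -0.06 0 0; -0.02 0 -0.06 0.14 0; -0.02 0 -0.06 0.28 0; -0.02 0 -0.06 0.42 0'; python3 -m inch '0 0 0 0.14 0; 0 0 0 0.28 0; 0 0 0 0.42 0; 0 0 0 0.56 0; 0 0 0 0.7 0';  python3 -m inch '0 0 0 0.14 0; 0 0 0 0.28 0; 0 0 0 0.42 0; 0 0 0 0.5 0; 0 0 0 0.5 0'; python3 sp.py "(.565,.12,.1)" "(.565,.12,.006)"
```

```text
clock: 27.2
position: [0.5427, -0.2184, 0.4253]
ee_rot: [2.553, 1.789, 0.076]
force: [0.3, 0.4, -2.2]
width: 0.245
gripper_force: 60.0
clock: 27.7
position: [0.5428, -0.2182, 0.425]
ee_rot: [3.029, 0.81, 0.084]
force: [-0.2, 0.5, -2.3]
width: 0.25
gripper_force: 60.0
clock: 28.2
position: [0.5428, -0.218, 0.425]
ee_rot: [-3.132, -0.043, -0.083]
force: [-0.2, -0.2, -2.3]
width: 0.244
gripper_force: 60.0
tip [ 0.7136 -0.2089  0.1573]
tipL [ 0.7129 -0.1809  0.1576]
tipR [ 0.7143 -0.2369  0.1571]
rearL [ 0.5978 -0.1841  0.1913]
rearR [ 0.5992 -0.2401  0.1908]
hand [ 0.5506 -0.214   0.2624]
tail [ 0.4221 -0.2175  0.3   ]
t 28.2 TCP [ 0.5428 -0.218   0.425 ] dir az 1.58 pitch -16.32 F [-0.2 -0.2 -2.3] w 0.24376731826256304
(.565,.12,.1) [-0.142 -0.332  0.052]
(.565,.12,.006) [-0.147 -0.332  0.146]
```

```bash
python3 -m inch '-0.018 -0.04 0 0 0; -0.036 -0.08 0 0 0; -0.054 -0.12 0 0 0; -0.072 -0.16 0 0 0; -0.09 -0.2 0.01 0 0'; python3 -m inch '-0.018 -0.045 0.01 0 0; -0.036 -0.09 0.02 0 0; -0.052 -0.132 0.04 0 0; -0.052 -0.132 0.05 0 0; -0.052 -0.132 0.05 0 0'; python3 sp.py "(.565,.12,.006)"; python3 lc.py
```

```text
clock: 28.7
position: [0.4471, -0.0194, 0.4127]
ee_rot: [-3.132, -0.049, -0.088]
force: [0.9, 0.4, -1.8]
width: 0.248
gripper_force: 60.0
clock: 29.2
position: [0.3939, 0.1108, 0.359]
ee_rot: [-3.133, -0.053, -0.08]
force: [0.8, -1.3, -1.9]
width: 0.246
gripper_force: 60.0
tip [0.5642 0.1207 0.091 ]
tipL [0.5633 0.1487 0.0913]
tipR [0.565  0.0928 0.0908]
rearL [0.4483 0.1449 0.1252]
rearR [0.45   0.0889 0.1247]
hand [0.4014 0.1148 0.1964]
tail [0.273  0.1105 0.2342]
t 29.2 TCP [0.3939 0.1108 0.359 ] dir az 1.92 pitch -16.42 F [ 0.8 -1.3 -1.9] w 0.24590737421617398
(.565,.12,.006) [-0.004  0.001  0.085]
scene 0.8 c [562.  19.] [105. 107.] 86.4 cork 0.0 y -0.03541193 0.0721233 x 0.50852764 0.616018
top 0.8 c [552.  15.] [105. 107.] 87.4 cork 0.0 y -0.03895969 0.06929766 x 0.498051 0.60538405
29.4
```

```bash
python3 -m inch '-0.002 0 0.03 0 0; -0.003 0 0.055 0 0; -0.003 0 0.07 0 0; -0.003 0 0.08 0 0; -0.003 0 0.084 0 0'; python3 -m inch '0 0 0 0 0;0 0 0 0 0'; python3 sp.py
```

```text
clock: 29.9
position: [0.3966, 0.1103, 0.2755]
ee_rot: [-3.133, -0.043, -0.083]
force: [0.6, -0.1, -1.6]
width: 0.249
gripper_force: 60.0
clock: 30.1
position: [0.3966, 0.1108, 0.2765]
ee_rot: [-3.132, -0.044, -0.085]
force: [-0.4, 0.3, -1.5]
width: 0.246
gripper_force: 60.0
tip [0.5677 0.1202 0.0091]
tipL [0.5669 0.1482 0.0094]
tipR [0.5684 0.0922 0.0088]
rearL [0.4518 0.1449 0.043 ]
rearR [0.4532 0.0889 0.0424]
hand [0.4046 0.115  0.1139]
tail [0.276  0.1113 0.1514]
t 30.1 TCP [0.3966 0.1108 0.2765] dir az 1.63 pitch -16.25 F [-0.4  0.3 -1.5] w 0.2463407623776048
```

```bash
python3 -m inch '0 0.005 0.002 0 0; 0 0.013 0.002 0 0; 0 0.021 0.002 0 0; 0 0.029 0.002 0 0; 0 0.033 0.002 0 0'; python3 -m inch '0 0 0 0 0'; python3 lc.py; python3 -m inch '0 0.005 0 0 0; 0 0.01 0 0 0; 0 0.013 0 0 0; 0 0.013 0 0 0';python3 lc.py
```

```text
clock: 30.6
position: [0.3972, 0.0768, 0.2737]
ee_rot: [-3.133, -0.043, -0.083]
force: [1.1, 0.1, -1.9]
width: 0.248
gripper_force: 60.0
clock: 30.7
position: [0.3972, 0.0771, 0.2737]
ee_rot: [-3.133, -0.043, -0.083]
force: [0.6, 0.1, -2.6]
width: 0.248
gripper_force: 60.0
scene 0.63 c [562.   8.] [104. 110.] 85.1 cork 0.0 y -0.045673814 0.059427515 x 0.50447077 0.61927664
scene 0.3 c [316.  80.] [525.  56.] 1.6 cork 0.06 y 0.04526418 0.11482599 x 0.054317433 0.57828385
30.9
clock: 31.3
position: [0.3976, 0.0643, 0.2735]
ee_rot: [-3.133, -0.043, -0.083]
force: [0.5, -0.0, -2.2]
width: 0.248
gripper_force: 60.0
scene 0.84 c [561.  -5.] [106. 117.] 84.6 cork 0.0 y -0.060432132 0.04649002 x 0.49832675 0.62114006
scene 0.62 c [ 296. -142.] [209.  75.] 11.5 cork 0.0 y -0.19249928 -0.08949171 x 0.19278327 0.40195936
top 0.81 c [551.  -6.] [104. 104.] 84.7 cork 0.0 y -0.062579066 0.045562126 x 0.49699038 0.6066955
31.5
```

The coaster now spans y = −0.062 to 0.046, inside the mat. Next I'll move the blade away and take the spatula back to its stand.

```bash
python3 -m inch '0 -0.015 0 0 0; 0 -0.03 -0.01 0 0; 0 -0.03 -0.05 0 0; 0 -0.03 -0.1 0 0; 0 -0.03 -0.14 0 0'; python3 t.py; python3 d.py "(.45,-.1,.42)" "(.513,-.3066,.4)"
```

```text
clock: 32.0
position: [0.3889, 0.0938, 0.4158]
ee_rot: [-3.132, -0.046, -0.084]
force: [0.9, -0.2, -2.6]
width: 0.249
gripper_force: 60.0
32.0 J [-0.3612  0.0369 -0.0152  2.078   0.0145  0.9736 -1.9259] P [0.3889 0.0938 0.4158] 
z [ 0.0536  0.0089 -0.9985] tilt 3.11 az 9.4 pos r 0.4 xaz 1.7
(.45,-.1,.42) [ 0.056  0.195 -0.003]
(.513,-.3066,.4) [0.111 0.404 0.019]
```

```bash
python3 -m inch '0.012 0.042 0 0 0; 0.024 0.084 0 0 0; 0.036 0.126 0 0 0; 0.048 0.168 0 0 0; 0.06 0.21 0 0 0'; python3 -m inch '0.012 0.042 0.003 -0.05 0; 0.024 0.084 0.008 -0.1 0; 0.036 0.126 0.012 -0.15 0; 0.05 0.17 0.017 -0.19 0; 0.051 0.194 0.019 -0.19 0';python3 -m inch '0 0 0 0 0'; python3 t.py; python3 d.py "(.5075,-.3066,.3)" "(.511,-.3066,.2176)"; python3 sp.py|tail -3
```

```text
clock: 32.5
position: [0.4553, -0.1162, 0.4153]
ee_rot: [-3.132, -0.046, -0.084]
force: [0.1, 0.7, -1.8]
width: 0.248
gripper_force: 60.0
clock: 33.0
position: [0.5133, -0.3102, 0.3967]
ee_rot: [-3.121, -0.342, -0.083]
force: [0.1, 0.4, -2.0]
width: 0.246
gripper_force: 60.0
clock: 33.1
position: [0.5119, -0.3109, 0.3966]
ee_rot: [-3.122, -0.334, -0.081]
force: [-0.9, 0.2, -2.5]
width: 0.25
gripper_force: 60.0
33.1 J [ 0.2605  0.3898  0.2856  1.6875 -0.1604  1.0429 -0.7556] P [ 0.5119 -0.3109  0.3966] 
z [ 0.0512  0.0064 -0.9987] tilt 2.96 az 7.1 pos r 0.599 xaz 12.2
(.5075,-.3066,.3) [-0.008 -0.006  0.096]
(.511,-.3066,.2176) [-0.009 -0.005  0.179]
hand [ 0.5189 -0.3074  0.234 ]
tail [ 0.3932 -0.3341  0.2718]
t 33.1 TCP [ 0.5119 -0.3109  0.3966] dir az 12.01 pitch -16.42 F [-0.9  0.2 -2.5] w 0.2495415472314604
```

Now I'll lower it to tip contact at TCP z of about 0.277, then loosen the grip and keep lowering so the blade flattens and the handle drops into the fork.

```bash
python3 -m inch '-0.002 -0.002 0.035 0 0; -0.004 -0.004 0.07 0 0; -0.006 -0.004 0.1 0 0; -0.007 -0.004 0.115 0 0; -0.007 -0.004 0.12 0 0'; python3 -m inch '0 0 0 0 0; 0 0 0.004 0 0; 0 0 0.012 0 0; 0 0 0.02 0 0; 0 0 0.028 0 0' 5; python3 -m inch '0 0 0.008 0 0; 0 0 0.016 0 0; 0 0 0.022 0 0; 0 0 0.026 0 0; 0 0 0.026 0 0'; python3 t.py; python3 d.py "(.5137,-.3066,.2176)"
```

```text
clock: 33.6
position: [0.5108, -0.302, 0.2754]
ee_rot: [-3.116, -0.343, -0.079]
force: [0.2, -0.6, -2.6]
width: 0.254
gripper_force: 60.0
clock: 34.1
position: [0.5129, -0.3032, 0.249]
ee_rot: [-3.119, -0.342, -0.085]
force: [-0.3, -0.9, -2.2]
width: 0.259
gripper_force: 5.0
clock: 34.6
position: [0.5142, -0.3029, 0.2228]
ee_rot: [-3.118, -0.342, -0.083]
force: [-0.2, -0.3, -1.8]
width: 0.258
gripper_force: 5.0
34.6 J [ 0.3025  0.5875  0.2154  1.8591 -0.2422  0.6776 -0.6851] P [ 0.5142 -0.3029  0.2228] 
z [ 0.0522  0.009  -0.9986] tilt 3.04 az 9.8 pos r 0.597 xaz 12.5
(.5137,-.3066,.2176) [-0.002  0.004  0.005]
```

```bash
python3 -m inch '0 0.003 0.003 0 0; 0 0.003 0.006 0 0; 0 0.003 0.006 0 0'
python3 - <<'E'
from h import *
np.set_printoptions(precision=3,suppress=True)
for c in ("top","scene"):
    a=snap(c,"v_"+c)
    for n,z in (("spatula_blade",.0025),("spatula_grip",.055)):
        for d in arm.place_of(c,n)[:1]: print(c,n,round(d["conf"],2),onz(c,d["point"],z))
a=cv2.imread("pics/v_scene.png")[130:250,140:300]; b=cv2.imread("pics/v_top.png")[150:330,270:450]
cv2.imwrite("pics/s8.png",np.hstack([cv2.resize(a,(440,330),interpolation=2),cv2.resize(b,(330,330),interpolation=2)]))
print(arm.observe()["position"],arm.observe()["force"])
E
```

```text
clock: 34.9
position: [0.5155, -0.3058, 0.2177]
ee_rot: [-3.119, -0.342, -0.085]
force: [0.3, 0.6, 0.6]
width: 0.257
gripper_force: 5.0
top spatula_blade 0.77 [ 0.643 -0.279  0.002]
top spatula_grip 0.4 [ 0.547 -0.012  0.055]
scene spatula_grip 0.83 [ 0.486 -0.325  0.055]
[ 0.515 -0.306  0.218] [ 0.379 -0.273 -0.46 ]
```

View pics/s8.png

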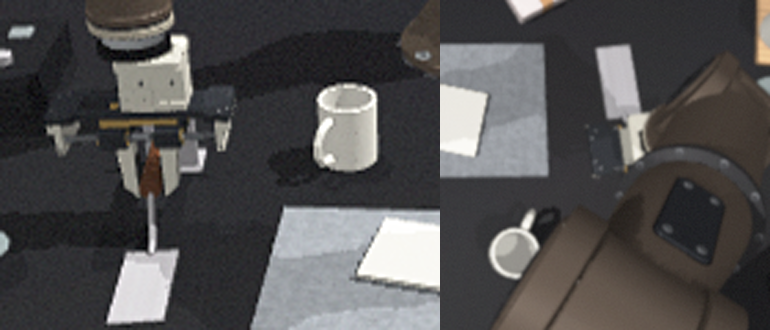

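The blade lies back at its first place, (0.643, −0.279), the weight is off the wrist, and the coaster shows white on the mat. I'll release and rise.

```bash
python3 -m inch '0 0 0 0 0.05; 0 0 0 0 0.07; 0 0 0 0 0.07; 0 0 0 0 0.07; 0 0 0 0 0.07'; python3 -m inch '0 0 -0.02 0 0.07; 0 0 -0.05 0 0.07; 0 0 -0.09 0 0.07; 0 0 -0.13 0 0.07; 0 0 -0.17 0 0.07'; python3 -m inch '0 0 -0.01 0 0.07; 0 0 -0.01 0 0.07'; python3 lc.py
python3 - <<'E'
from h import *
np.set_printoptions(precision=3,suppress=True)
for c in ("top","scene"):
    snap(c)
    for n,z in (("spatula_blade",.0025),("spatula_grip",.055),("goblet",0),("cup",0),("cards",0),("microphone",0),("sanitiser",0)):
        for d in arm.place_of(c,n)[:1]: print(c,n,round(d["conf"],2),onz(c,d["point"],z))
E
```

```text
clock: 35.7
position: [0.5152, -0.3059, 0.2175]
ee_rot: [-3.119, -0.342, -0.084]
force: [-1.0, 0.9, 0.4]
width: 0.644
gripper_force: 0.0
clock: 36.2
position: [0.5058, -0.3073, 0.3888]
ee_rot: [-3.119, -0.342, -0.084]
force: [1.2, -0.3, 0.7]
width: 0.761
gripper_force: 0.0
clock: 36.4
position: [0.5059, -0.3077, 0.3991]
ee_rot: [-3.121, -0.342, -0.089]
force: [0.4, 0.0, 0.0]
width: 0.76
gripper_force: 0.0
scene 0.64 c [561.  -4.] [107. 110.] 84.3 cork 0.0 y -0.05942109 0.05265834 x 0.5026684 0.62020826
top 0.85 c [551.  -5.] [107. 103.] 84.8 cork 0.0 y -0.06085386 0.04848196 x 0.4963498 0.60527456
36.6
top spatula_blade 0.91 [ 0.645 -0.276  0.002]
top spatula_grip 0.91 [ 0.476 -0.316  0.055]
top cup 0.61 [ 0.349 -0.132  0.   ]
top microphone 0.9 [0.759 0.168 0.   ]
top sanitiser 0.68 [0.324 0.311 0.   ]
scene spatula_blade 0.9 [ 0.659 -0.267  0.002]
scene spatula_grip 0.86 [ 0.488 -0.314  0.055]
scene goblet 0.66 [ 0.596 -0.5    0.   ]
scene cup 0.69 [ 0.354 -0.124  0.   ]
scene cards 0.91 [ 0.775 -0.121  0.   ]
scene microphone 0.92 [0.755 0.169 0.   ]
scene sanitiser 0.94 [0.332 0.309 0.   ]
```

```bash
python3 -c "from cell import arm; print(arm.sign_off())"
```

```text
the job is handed in; nothing more can be done
None
```

The job is handed in at about 37 s: the coaster lies cork side down on the mat and the spatula is back in its stand, but I tipped the coaster over its front edge with the blade, not by a wrist turn, so it fell freely the last quarter turn, and I then nudged it fully onto the mat with the blade.

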